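# Kit the power parts by height for stuffing the board

## Task

The four parts (relay, transformer, capacitor, heat sink) will be fitted to the circuit board in the holder lowest first, so lay them out in that order: one part standing upright in the middle of each tray on the rail, the lowest part in the tray nearest the circuit board and on up to the tallest in the tray farthest from it. Set the parts down, do not drop or throw them, and let go of them all.

Things in the scene. Friction and masses are not known exactly. Their poses are not given: they have to be found in the camera images.
- relay_mid (a point): power relay: black box with a grey foot, 48 mm long (x) x 34 mm wide (y) x 24 mm high, 50 to 100 g. Origin of this point: on its vertical axis, half-way up; its z axis points up. It starts standing on the table, turned any way about the vertical.
- transformer_mid (a point): small mains transformer: laminated steel core 50 mm long (x) x 22 mm wide (y), 38 mm high over all, with a tan wound coil bulging 42 mm wide (y) across its middle. The flat core ends, 50 mm apart along x, give the best grip. 195 to 395 g. Origin of this point: on its vertical axis, half-way up; its z axis points up. It starts standing on the table, turned any way about the vertical.
- capacitor_mid (a point): electrolytic capacitor: upright black can 40 mm in diameter, 56 mm high, bright metal disc (33 mm) with a cross-shaped vent on top. 60 to 130 g. Origin of this point: on its vertical axis, half-way up; its z axis points up. It starts standing on the table, turned any way about the vertical.
- heatsink_mid (a point): aluminium heat sink with eight upright fins: 54 mm wide (x) x 32 mm deep (y) x 74 mm high, standing on end; flat plate on its -y side, fins towards +y. 105 to 210 g. Origin of this point: on its vertical axis, half-way up; its z axis points up. It starts standing on the table, turned any way about the vertical.
- tray_a: one of four identical shallow grey square trays standing in a row on the aluminium kitting rail (its letter says nothing about its place in the row). Outside 92 x 92 mm, 8 mm high, walls 3 mm, inner floor 3 mm above its underside; open on top. Origin: centre of its underside, 5 mm above the table. Its y axis runs along the row, z up. Fixed. Neighbouring trays' centres are 96 to 112 mm apart.
- tray_b: one of four identical shallow grey square trays standing in a row on the aluminium kitting rail (its letter says nothing about its place in the row). Outside 92 x 92 mm, 8 mm high, walls 3 mm, inner floor 3 mm above its underside; open on top. Origin: centre of its underside, 5 mm above the table. Its y axis runs along the row, z up. Fixed. Neighbouring trays' centres are 96 to 112 mm apart.
- tray_c: one of four identical shallow grey square trays standing in a row on the aluminium kitting rail (its letter says nothing about its place in the row). Outside 92 x 92 mm, 8 mm high, walls 3 mm, inner floor 3 mm above its underside; open on top. Origin: centre of its underside, 5 mm above the table. Its y axis runs along the row, z up. Fixed. Neighbouring trays' centres are 96 to 112 mm apart.
- tray_d: one of four identical shallow grey square trays standing in a row on the aluminium kitting rail (its letter says nothing about its place in the row). Outside 92 x 92 mm, 8 mm high, walls 3 mm, inner floor 3 mm above its underside; open on top. Origin: centre of its underside, 5 mm above the table. Its y axis runs along the row, z up. Fixed. Neighbouring trays' centres are 96 to 112 mm apart.
- board: green circuit board, 150 x 100 mm, held level 42 mm above the table in a metal board holder (178 x 135 mm), which stands beyond one end of the row of trays: on some days the left end, on others the right. Origin: centre of the holder's underside. Fixed.
There are look-alikes about, which are no part of the job. What is shaped like the part that bears relay_mid but orange is not meant.

How it is judged:
By the outcome, as a careful person would: the job done as asked, in the order asked, and still so for the second after the job is handed in, with the robot touching nothing.
It also fails if it takes over 96 s, if anything falls off the work surface, if the arm or the gripper's body presses on something with over 40 N, if the wrist force passes 120 N, or if a joint passes its speed limit or range.

## Robot

A 6-joint arm with a two-finger parallel gripper is mounted at the origin on the work surface. World frame = base frame: x ahead of the robot, y to its left, z up, the work surface at z = 0. Lengths are in m, angles in degrees, forces in N, time in s.
With the tool pointing down it reaches from about 0.35 to 0.95 m from the base axis. Payload 17.4 kg.
Tool frame: the origin (TCP) lies on the centre line of the jaws, within the pads' length; the fingertips stand robot.tip_reach ahead of it and the grasp point (between the pads) lies 2 mm behind it (robot.tip_reach is the distance from the TCP to the fingertips, in m); y points along the fingers, z is the direction in which the jaws open and shut, and the axes are right-handed (so a half turn about y gives the same grasp; the last joint's range is limited). The gripper opens to 93 mm and grips with 3 to 60 N. Pads are 15 mm wide; open, the fingers measure 128 mm over their backs; the gripper's body (75 mm by 188 mm) begins 65 mm behind the grasp point.
Start: joints at [73.121, 6.646, 82.598, -0, 90.757, -2.166], TCP at [0.171, 0.653, 0.236] pointing down, gripper open.
Joint ranges: [-162.19, 162.19], [-47.58, 125.68], [4.15, 143.07], [-65.23, 245.23], [0.69, 171.88], [-170.13, 170.13]. Speed limits (degrees/s): [108.29, 108.29, 127.2, 180, 180, 180].

## Interface

Orientations are given as [roll, pitch, yaw] about the fixed x, y, z axes, in that order (R = Rz(yaw) Ry(pitch) Rx(roll)).
In Python, from bench import robot, vision, ticket gives the robot as it stands.
- The arm moves only by the tool play_rows, never from a script. Its argument "steps" is text: rows parted by semicolons, each of 6 numbers parted by spaces: the shift along the world's x, y, z in mm, then the turn, a rotation vector about the world's x, y, z in rad. In form: dx dy dz ax ay az; .... A call has 1 to 12 rows; each row is the pose to reach, as a shift and turn from the pose commanded when the call began; what a row does not reach only later rows make up. A row lasts 1/12 s, in which the tool goes at most 41.7 mm and 7.16 degrees, less where a joint would pass 70% of its speed; a pose out of reach is approached as far as the arm can. A call with a gripper value outside its range is refused whole. "claw" is the finger opening in mm, from 0 to 93, set as the call begins (left out, the last holds). The fingers move at their own pace and stop on an object; "squeeze" is the grip in N (left out, the last holds). Time passes only in rows, so rows that repeat a pose let the fingers close. It gives the time, the measured TCP pose, the force and the opening at its end, in the units of the state.
- robot.observe(): the state, without advancing time (a new reading comes with each control period).
- vision.snapshot(name): name is "side" or "top" or "wrist"; returns (picture, depth): 480x640x3 uint8, red, green, blue; 480x640 float32, m along the optical axis (not along the pixel's ray), 0 where there is no reading.
- vision.calibration(name): a dict with "fx", "fy", "cx", "cy" (pixels), "extrinsics" (4x4, takes a point from world to camera coordinates). Camera axes: x right, y down, z forward; pixel columns grow to the right and rows downward; lengths in m; the calibration is good to about 2 mm. The wrist camera is an equidistant fisheye: a pixel r from the principal point sees the ray r / f radians off the axis. A picture is of the moment at which its call begins: read the wrist's pose just before it. calibration takes no time and is no camera call; for the wrist camera it gives the pose at the moment of the call.
- ticket.sign_off(): hands the job in, once; it reports no verdict.
The state is a dict: "time": time; "joints": joint angles; "joint_velocities": joint speeds; "joint_efforts": joint torques, N m; "tcp_pos": TCP position; "eef_rot": TCP orientation; "ft_force": force on the tool from outside, world axes, zero at the start; "wrist_torque": the same for the moment, N m; "finger_gap": opening from 0.0 (shut) to 1.0 (fully open).
Only numpy, scipy, OpenCV 4.12 (cv2) and the standard library are available. Lean on these libraries where they do the work, as an engineer would, in place of code of your own. Each camera call takes 0.05 s, during which the arm holds its last target.

## Working session

There is one attempt and no reset: what is moved stays moved. The work goes in short steps, Python scripts to look and compute and a tool call to move; the robot and the scene stay as the last step left them, time stands still between calls to the robot, and variables do not carry over. Pictures are saved under pics/ and viewed, and the job is handed in when it is done.

Besides the shell and the picture viewer there is one more tool, called after "Call:" as name(argument=value, ...) on one line, values as JSON. play_rows: Moves the arm, as the interface text tells. Its arguments: {"type":"object","properties":{"steps":{"type":"string"},"claw":{"type":"number"},"squeeze":{"type":"number"}},"required":["steps"]}

```bash
ls; mkdir -p pics; python3 - <<'E'
from bench import robot, vision
import cv2, numpy as np
s=robot.observe(); print(s, getattr(robot,'tip_reach',None))
for n in ("top","side"):
    p,d=vision.snapshot(n); cv2.imwrite(f"pics/{n}0.png",p[...,::-1]); np.savez(f"{n}0.npz",p=p,d=d)
    c=vision.calibration(n); print(n,c)
E
```

```text
pics
{'time': 0.0, 'joints': array([ 7.31195596e+01,  6.67177026e+00,  8.26363973e+01, -1.62580758e-03,
        9.07555382e+01, -2.16692796e+00]), 'joint_velocities': array([-0.01633292,  0.07446963,  0.06464143,  0.05016041, -0.03325974,
        0.05746238]), 'joint_efforts': array([-1.20108765e-03, -7.21254444e+01, -6.22614813e+01,  7.78882834e-02,
        2.33978749e-02, -7.73721149e-05]), 'tcp_pos': array([0.1714151 , 0.6526762 , 0.23492582]), 'eef_rot': array([-9.00637217e+01,  7.84252700e-04, -1.47135335e+01]), 'ft_force': array([-0.59953663,  0.42100145, -0.25715288]), 'wrist_torque': array([-0.00771325,  0.01720231,  0.02642798]), 'finger_gap': 0.9981690381922314} 0.017
top {'fx': 516.6328517674542, 'fy': 516.6328517674542, 'cx': 315.9713820396019, 'cy': 235.86995360976334, 'extrinsics': array([[-0.02558678, -0.99964206, -0.00781503,  0.00662775],
       [-0.98673994,  0.02650841, -0.16012993,  0.5278662 ],
       [ 0.16027978,  0.00361419, -0.98706501,  1.14828646],
       [ 0.        ,  0.        ,  0.        ,  1.        ]])}
side {'fx': 545.9478160728271, 'fy': 545.9478160728271, 'cx': 320.1203695893195, 'cy': 234.60707890353797, 'extrinsics': array([[ 0.96484923, -0.26213195, -0.01878298, -0.49520227],
       [-0.14490377, -0.4710084 , -0.87014595,  0.12163128],
       [ 0.21924612,  0.84228138, -0.492436  ,  1.44124213],
       [ 0.        ,  0.        ,  0.        ,  1.        ]])}
```

View pics/top0.png

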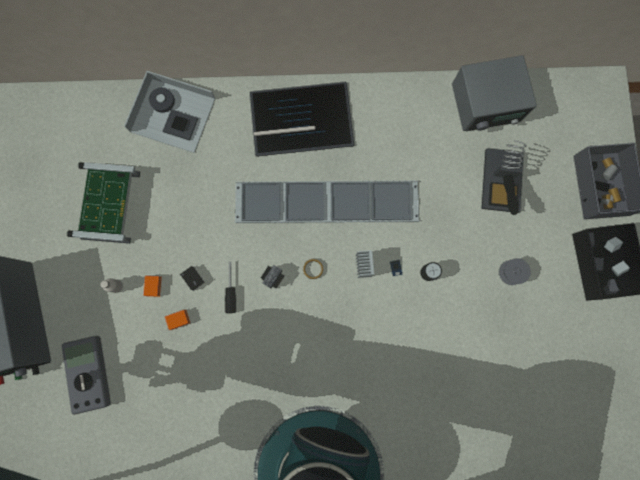

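View pics/side0.png

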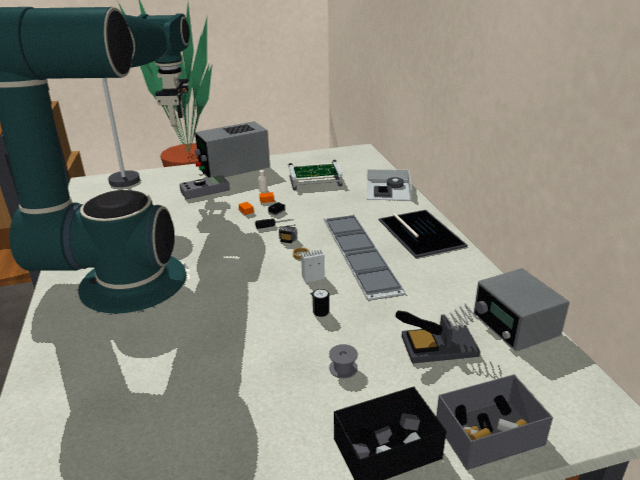

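Top view: the board holder is at (105,203), left of the tray row (240–418, 202), so the left tray is nearest to it. Candidates for the relay are black (192,277) and orange (152,285) and (177,319). The others are the transformer (272,275), heat sink (364,264) and capacitor (432,270). I'll enlarge to confirm.

```bash
python3 - <<'E'
import cv2, numpy as np
p=np.load("top0.npz")["p"]
a=cv2.resize(p[245:335,95:295,::-1],None,fx=4,fy=4,interpolation=cv2.INTER_CUBIC)[:280]
b=cv2.resize(p[245:315,340:540,::-1],None,fx=4,fy=4,interpolation=cv2.INTER_CUBIC)
cv2.imwrite("pics/crop0.png",np.vstack([a,b]))
E
```

```text
(no output)
```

View pics/crop0.png

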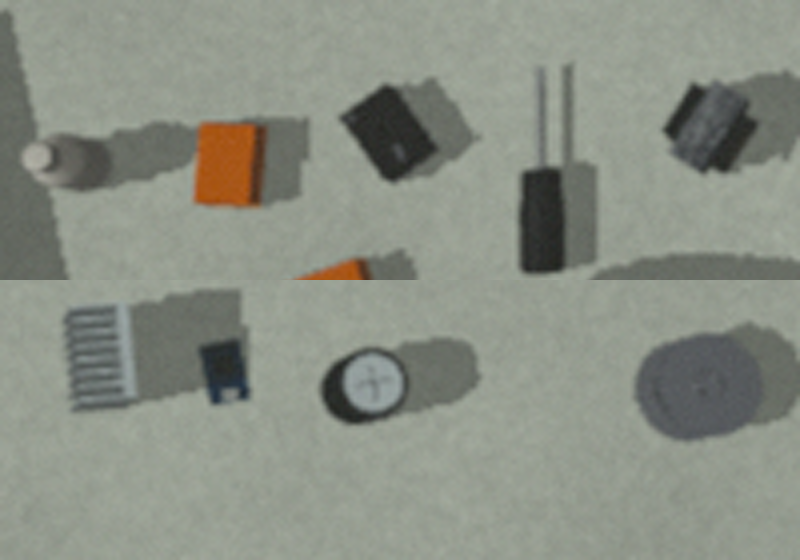

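The black box with a grey foot at (192,277) is the relay; the two orange boxes are look-alikes. The flat blue module at (396,267) is not a part. Next I measure poses from the depth, using top surfaces.

```bash
cat > h.py <<'E'
import numpy as np, cv2
def world(cal,d):
    E=cal["extrinsics"]; v,u=np.indices(d.shape)
    X=np.stack([(u-cal["cx"])/cal["fx"]*d,(v-cal["cy"])/cal["fy"]*d,d],-1)
    return (X-E[:3,3])@E[:3,:3]
def ray(cal,u,v,z):
    E=cal["extrinsics"];R=E[:3,:3];c=-R.T@E[:3,3]
    r=R.T@np.array([(u-cal["cx"])/cal["fx"],(v-cal["cy"])/cal["fy"],1]); return c+r*(z-c[2])/r[2]
E
python3 - <<'E'
from h import *
from bench import vision
cal=vision.calibration("top"); f=np.load("top0.npz"); p=f["p"];d=f["d"]; W=world(cal,d)
print("table z", np.median(W[285:300,330:345,2]))
def top(n,box,z0,z1):
    u0,v0,u1,v1=box; w=W[v0:v1,u0:u1].reshape(-1,3); w=w[(w[:,2]>z0)&(w[:,2]<z1)]
    r=cv2.minAreaRect((w[:,:2]*1000).astype(np.float32)); print(n,len(w),r,"med z",np.median(w[:,2]),w[:,:2].min(0),w[:,:2].max(0))
top("relay",(175,258,212,298),.018,.03)
top("trafo all",(255,258,292,295),.012,.045)
top("trafo hi",(255,258,292,295),.033,.045)
top("cap",(415,255,450,290),.051,.062)
top("cap all",(415,255,450,290),.01,.062)
top("hs",(350,245,385,285),.068,.08)
top("hs all",(350,245,385,285),.02,.08)
top("chip",(386,255,406,280),.002,.03)
top("driver",(215,255,245,318),.004,.05)
top("ring",(298,255,330,285),.004,.05)
top("tray",(225,170,430,232),.0105,.02)
top("board",(60,155,145,250),.02,.08)
top("orange1",(140,272,164,300),.015,.06)
# tray wall profile along row v~202
for v in (200,):
    print(" ".join(f"{u}:{W[v,u,1]*1000:.0f}/{W[v,u,2]*1000:.0f}/{p[v,u].mean():.0f}" for u in range(228,430,1)))
E
```

```text
table z 2.961113815540806e-05
relay 297 ((441.83636474609375, 285.9893493652344), (48.0622444152832, 33.3653678894043), 34.45096969604492) med z 0.0244002784138365 [0.41441155 0.25932641] [0.46815377 0.31049401]
trafo all 354 ((439.4683532714844, 98.38034057617188), (42.26812744140625, 50.22254943847656), 55.62547302246094) med z 0.036951742385423536 [0.41326736 0.07294362] [0.46591356 0.12357568]
trafo hi 315 ((439.5156555175781, 97.96559143066406), (41.63690948486328, 49.6761360168457), 55.62547302246094) med z 0.03730735916339538 [0.41326736 0.07294362] [0.46591356 0.12357568]
cap 241 ((440.1883239746094, -265.8034362792969), (38.12662124633789, 38.33076095581055), 87.35250091552734) med z 0.05591503102535159 [ 0.42098931 -0.28521911] [ 0.45928732 -0.24679028]
cap all 311 ((440.1851806640625, -265.6512451171875), (38.430355072021484, 38.35112762451172), 87.35250091552734) med z 0.0550586733768036 [ 0.42089564 -0.28521911] [ 0.45928732 -0.24642562]
hs 191 ((460.85406494140625, -114.5213851928711), (54.26465606689453, 32.196746826171875), 3.639608383178711) med z 0.07376592621426192
[... 3460 characters left out ...]
/6/97 383:-170/7/98 384:-172/7/99 385:-174/10/98 386:-178/3/95 387:-180/4/97 388:-182/9/97 389:-184/11/97 390:-187/8/97 391:-188/12/101 392:-191/10/97 393:-194/9/99 394:-196/10/96 395:-199/8/99 396:-202/3/98 397:-204/4/101 398:-206/10/96 399:-209/6/98 400:-211/8/98 401:-213/6/97 402:-215/8/100 403:-218/9/98 404:-220/12/97 405:-223/6/96 406:-225/9/97 407:-227/9/97 408:-230/9/96 409:-231/15/94 410:-235/4/98 411:-237/5/102 412:-240/7/106 413:-242/6/127 414:-244/11/146 415:-247/7/147 416:-249/6/145 417:-252/5/150 418:-255/-1/130 419:-258/-1/103 420:-259/4/130 421:-262/3/147 422:-266/-3/150 423:-267/1/152 424:-270/-0/154 425:-272/0/152 426:-275/-0/146 427:-277/2/146 428:-280/-2/147 429:-281/3/149
```

```bash
python3 - <<'E'
import cv2, numpy as np
p=np.load("top0.npz")["p"]
cv2.imwrite("pics/tr.png",cv2.resize(p[170:235,230:430,::-1],None,fx=4,fy=4,interpolation=cv2.INTER_CUBIC))
E
```

```text
(no output)
```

View pics/tr.png

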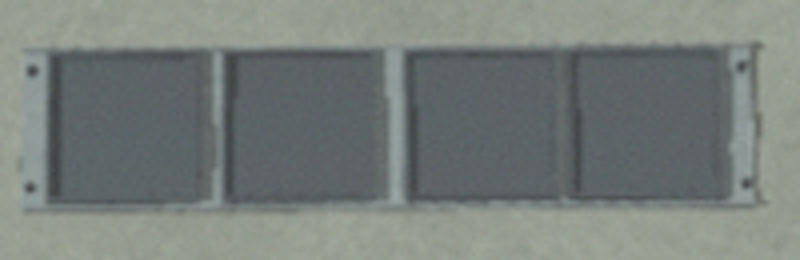

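```bash
python3 - <<'E'
from h import *
from bench import vision
for n in ("top",):
    cal=vision.calibration(n); f=np.load(n+"0.npz"); p=f["p"].astype(float).mean(2)
    for a,b in ((246,280),(290,322),(336,368),(377,408)):
        m=p[165:240,a:b].mean(1); 
        print(a,[f"{165+i}:{x:.0f}" for i,x in enumerate(m) if 176<=165+i<=186 or 215<=165+i<=226])
    for u,c in ((241.4,1),(285.4,2),(331.2,3),(372.2,4)):
        print(c,ray(cal,u,201,.013), ray(cal,u+19,182,.013)[0],ray(cal,u+19,220.5,.013)[0])
E
```

```text
246 ['176:152', '177:153', '178:153', '179:153', '180:153', '181:145', '182:116', '183:90', '184:87', '185:94', '186:97', '215:99', '216:99', '217:99', '218:98', '219:98', '220:93', '221:122', '222:120', '223:134', '224:148', '225:149', '226:149']
290 ['176:152', '177:153', '178:152', '179:152', '180:153', '181:142', '182:111', '183:83', '184:89', '185:97', '186:97', '215:98', '216:99', '217:98', '218:94', '219:91', '220:103', '221:125', '222:127', '223:142', '224:152', '225:152', '226:152']
336 ['176:149', '177:149', '178:149', '179:150', '180:150', '181:132', '182:106', '183:84', '184:89', '185:97', '186:98', '215:99', '216:99', '217:99', '218:94', '219:87', '220:114', '221:131', '222:140', '223:149', '224:151', '225:150', '226:151']
377 ['176:151', '177:152', '178:152', '179:152', '180:146', '181:121', '182:96', '183:87', '184:92', '185:98', '186:98', '215:99', '216:98', '217:98', '218:97', '219:89', '220:119', '221:124', '222:139', '223:151', '224:153', '225:153', '226:152']
1 [0.62191853 0.16904285 0.013     ] 0.6674982359987104 0.5731979783355835
2 [0.61903314 0.06378446 0.013     ] 0.6645649240180189 0.5703642134958309
3 [ 0.6160339  -0.04562753  0.013     ] 0.6615158848766162 0.5674185987932161
4 [ 0.61335259 -0.14344115  0.013     ] 0.6587900846505039 0.5647852153890732
```

Targets are set: relay (442,286) with its long axis at 34.5°, transformer (439,98), capacitor (440,-266), heat sink (461,-114.5). Tray centres from the board outwards are (620,123), (618,18), (616,-91) and (614,-189). I move above the relay first.

Call:
play_rows(steps="70 -90 0 0 0 0.2;140 -180 0 0 0 0.4;210 -280 0 0 0 0.6;271 -367 -20 0 0 0.858;271 -367 -60 0 0 0.858;271 -367 -116 0 0 0.858;271 -367 -116 0 0 0.858;271 -367 -116 0 0 0.858;271 -367 -116 0 0 0.858;271 -367 -116 0 0 0.858;271 -367 -116 0 0 0.858;271 -367 -116 0 0 0.858", claw=65, squeeze=25)

```text
time: 1.1
tcp_pos: [0.4433, 0.2829, 0.1178]
eef_rot: [-90.0, 0.1, 34.4]
ft_force: [-0.9, 0.5, -0.6]
finger_gap: 0.7
```

```bash
python3 - <<'E'
from bench import robot, vision
import cv2, numpy as np
s=robot.observe(); print(s['tcp_pos'],s['eef_rot'],s['joints'])
p,d=vision.snapshot("wrist"); s=robot.observe(); print(s['tcp_pos'],s['eef_rot'])
cv2.imwrite("pics/w1.png",p[...,::-1])
E
```

```text
[0.44331243 0.28288074 0.11778593] [-90.02417455   0.09100414  34.37589636] [ 2.97798998e+01 -8.85712476e+00  1.08933797e+02 -3.18719511e-02
  8.00121032e+01 -9.45904636e+01]
[0.44418996 0.28097282 0.11625117] [-90.06609664   0.20048223  34.30809241]
```

View pics/w1.png

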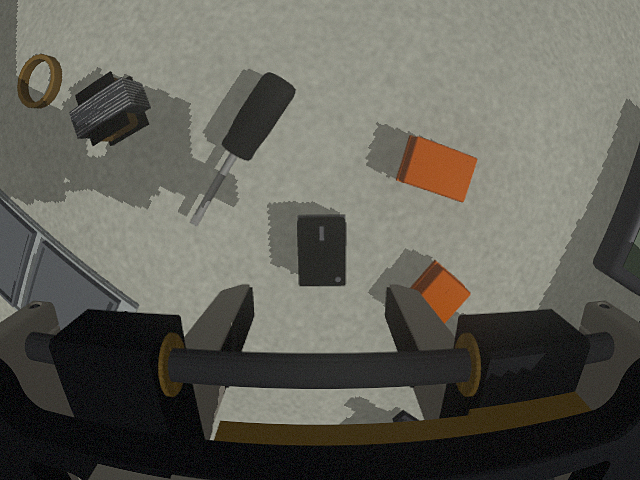

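```bash
cat >> h.py <<'E'
def fray(cal,u,v,z):
    E=cal["extrinsics"];R=E[:3,:3];c=-R.T@E[:3,3]
    x=(u-cal["cx"])/cal["fx"];y=(v-cal["cy"])/cal["fy"];th=np.hypot(x,y);s=np.sin(th)/max(th,1e-9)
    r=R.T@np.array([x*s,y*s,np.cos(th)]); return c+r*(z-c[2])/r[2]
E
python3 - <<'E'
from h import *
from bench import robot, vision
c=vision.calibration("wrist"); print({k:c[k] for k in("fx","cx","cy")})
s=robot.observe(); print(s['tcp_pos'],s['joint_velocities'].round(2))
for q in ((298,215),(345,215),(346,285),(299,286),(322,250)): print(q,fray(c,*q,.024).round(4))
E
```

```text
{'fx': 371.64829954431775, 'cx': 319.1194316579686, 'cy': 246.49602100492496}
[0.44418996 0.28097282 0.11625117] [ 4.44 -0.29 -1.19  0.67  2.41  6.16]
(298, 215) [0.428 0.253 0.024]
(345, 215) [0.4104 0.2787 0.024 ]
(346, 285) [0.4504 0.308  0.024 ]
(299, 286) [0.4695 0.2813 0.024 ]
(322, 250) [0.4389 0.2797 0.024 ]
```

Call:
play_rows(steps="0 0 0 0 0 0;0 0 0 0 0 0;0 0 0 0 0 0")

```text
time: 1.4
tcp_pos: [0.4422, 0.2866, 0.1201]
eef_rot: [-90.0, -0.0, 34.5]
ft_force: [-1.5, 0.5, 0.0]
finger_gap: 0.695
```

```bash
python3 - <<'E'
from h import *
from bench import robot, vision
c=vision.calibration("wrist"); s=robot.observe(); p,d=vision.snapshot("wrist")
print(s['tcp_pos'],s['joint_velocities'].round(2))
g=p.astype(int).sum(2); m=(g<150).astype(np.uint8); m[:170]=0;m[295:]=0;m[:,:260]=0;m[:,380:]=0
cs,_=cv2.findContours(m,0,2); k=max(cs,key=cv2.contourArea); r=cv2.minAreaRect(k);print(r)
q=np.array([fray(c,*a,.024)[:2] for a in k[:,0]])*1000
print(cv2.minAreaRect(q.astype(np.float32)))
cv2.imwrite("pics/w2.png",p[...,::-1])
E
```

```text
[0.44221329 0.28656898 0.12010244] [ 0.66 -0.15 -0.18 -0.11 -0.14 -0.1 ]
((315.5, 248.0), (68.0, 47.0), 90.0)
((439.7373962402344, 282.377197265625), (49.111610412597656, 32.076011657714844), 35.1973991394043)
```

Wrist view: the relay is centred between the jaws (315,248), with the orange boxes clear to the right. Top and wrist estimates agree within 4 mm. I descend and grip.

Call:
play_rows(steps="-1 -1 -30 0 0 0;-1 -1 -60 0 0 0;-1 -1 -80 0 0 0;-1 -1 -90 0 0 0;-1 -1 -95 0 0 0;-1 -1 -95 0 0 0;-1 -1 -95 0 0 0")

```text
time: 2.03
tcp_pos: [0.4418, 0.2855, 0.0259]
eef_rot: [-90.0, -0.1, 34.5]
ft_force: [0.2, -0.8, 1.2]
finger_gap: 0.7
```

Call:
play_rows(steps="0 0 0 0 0 0;0 0 0 0 0 0;0 0 0 0 0 0;0 0 0 0 0 0;0 0 0 0 0 0;0 0 0 0 0 0", claw=20, squeeze=20)

```text
time: 2.53
tcp_pos: [0.4416, 0.2849, 0.0249]
eef_rot: [-90.0, -0.0, 34.4]
ft_force: [-0.2, -0.6, 2.1]
finger_gap: 0.359
```

Call:
play_rows(steps="0 0 15 0 0 0;0 0 40 0 0 0;10 -9 55 0 0 -0.03;35 -32 60 0 0 -0.1;65 -59 60 0 0 -0.2;95 -86 60 0 0 -0.3;125 -113 60 0 0 -0.4;150 -136 60 0 0 -0.5;170 -154 60 0 0 -0.58;179 -162 60 0 0 -0.58;179 -162 60 0 0 -0.58;179 -162 60 0 0 -0.58")

```text
time: 3.53
tcp_pos: [0.6201, 0.123, 0.0842]
eef_rot: [-90.0, 0.1, 1.3]
ft_force: [-0.1, 1.2, -1.3]
finger_gap: 0.363
```

Call:
play_rows(steps="0 0 0 0 0 0;0 0 0 0 0 0;0 0 -12 0 0 0;0 0 -25 0 0 0;0 0 -36 0 0 0;0 0 -44 0 0 0;0 0 -48 0 0 0;0 0 -50 0 0 0;0 0 -52 0 0 0;0 0 -52 0 0 0;0 0 -52 0 0 0;0 0 -52 0 0 0")

```text
time: 4.53
tcp_pos: [0.6207, 0.1229, 0.033]
eef_rot: [-90.0, -0.0, 1.2]
ft_force: [-0.4, -0.5, -0.7]
finger_gap: 0.365
```

Call:
play_rows(steps="0 0 -0.5 0 0 0;0 0 -0.5 0 0 0;0 0 -0.5 0 0 0;0 0 -0.5 0 0 0", claw=55)

```text
time: 4.87
tcp_pos: [0.6205, 0.1229, 0.0322]
eef_rot: [-90.0, -0.0, 1.2]
ft_force: [0.5, 0.2, 0.3]
finger_gap: 0.577
```

Call:
play_rows(steps="0 0 20 0 0 0;0 0 50 0 0 0;0 0 87 0 0 0;0 0 87 0 0 0;0 0 87 0 0 0;0 0 87 0 0 0;0 0 87 0 0 0")

```text
time: 5.45
tcp_pos: [0.6199, 0.1228, 0.1178]
eef_rot: [-90.0, 0.1, 1.2]
ft_force: [1.1, -0.2, 0.2]
finger_gap: 0.591
```

```bash
python3 - <<'E'
from h import *
from bench import robot, vision
c=vision.calibration("wrist"); s=robot.observe(); p,d=vision.snapshot("wrist")
print(s['tcp_pos'],s['eef_rot'])
cv2.imwrite("pics/w3.png",p[...,::-1])
E
```

```text
[0.61989762 0.12280875 0.1177769 ] [-90.01171837   0.10133181   1.21567509]
```

View pics/w3.png

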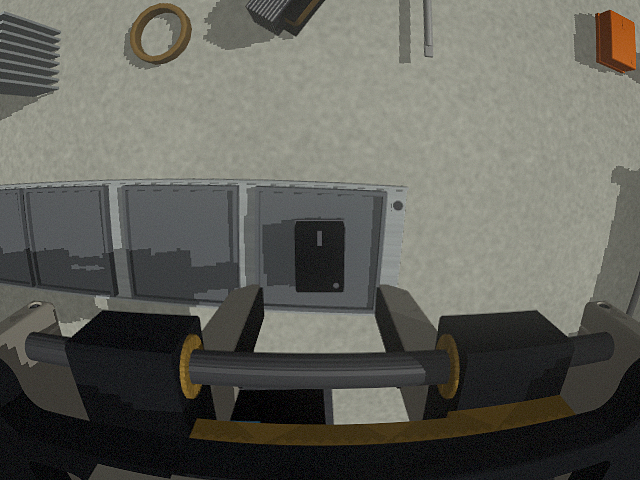

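```bash
python3 - <<'E'
from h import *
from bench import vision
c=vision.calibration("wrist")
m=lambda P,z:np.mean([fray(c,*q,z)[:2] for q in P],0).round(4)
print("relay",m([(296,221),(344,220),(344,290),(296,291)],.032))
for q in ((296,221),(344,220),(344,290),(296,291)): print(fray(c,*q,.032).round(4))
T=[(259,189),(387,191),(376,311),(246,299)]
for q in T: print(q,fray(c,*q,.013).round(4))
p=cv2.imread("pics/w3.png")[170:330,230:420]; cv2.imwrite("pics/w3c.png",cv2.resize(p,None,fx=4,fy=3.7,interpolation=2))
E
```

```text
relay [0.6175 0.1233]
[0.5939 0.1072 0.032 ]
[0.5925 0.1383 0.032 ]
[0.6411 0.1402 0.032 ]
[0.6426 0.1074 0.032 ]
(259, 189) [0.5755 0.0801 0.013 ]
(387, 191) [0.5749 0.1689 0.013 ]
(376, 311) [0.6658 0.167  0.013 ]
(246, 299) [0.6582 0.0683 0.013 ]
```

View pics/w3c.png

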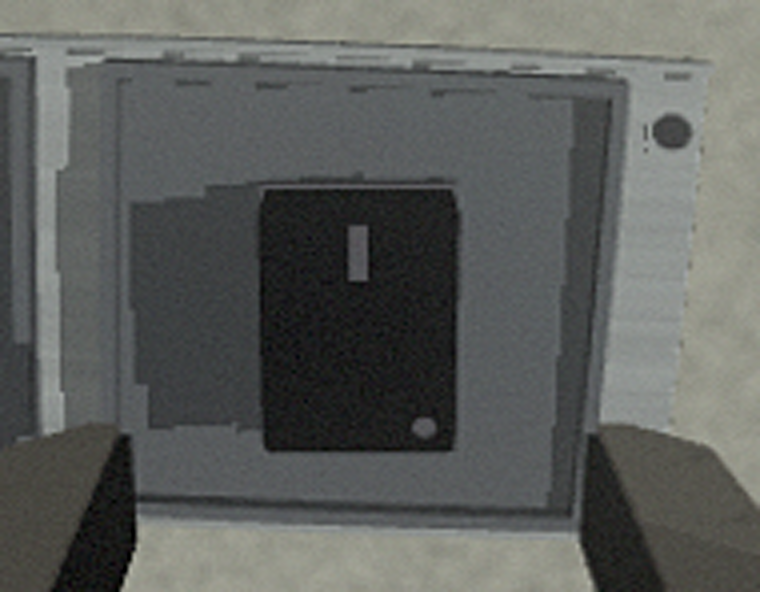

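Relay measured at (617.5,123.3) in tray 1, whose centre is about (620,123), so it is 3 mm off at most. Next is the transformer.

Call:
play_rows(steps="-35 -5 0 0 0 0.12;-70 -10 0 0 0 0.24;-105 -15 0 0 0 0.36;-140 -20 0 0 0 0.48;-165 -25 0 0 0 0.6;-181 -25 0 0 0 0.72;-181 -25 0 0 0 0.84;-181 -25 0 0 0 0.95;-181 -25 0 0 0 0.95;-181 -25 0 0 0 0.95;-181 -25 0 0 0 0.95;-181 -25 0 0 0 0.95", claw=78)

```text
time: 6.5
tcp_pos: [0.4394, 0.0978, 0.1188]
eef_rot: [-90.0, 0.0, 55.5]
ft_force: [0.8, -0.0, -1.0]
finger_gap: 0.837
```

```bash
python3 - <<'E'
from h import *
from bench import robot, vision
c=vision.calibration("wrist"); s=robot.observe(); p,d=vision.snapshot("wrist")
print(s['tcp_pos'],s['eef_rot'])
cv2.imwrite("pics/w4.png",p[...,::-1])
E
```

```text
[0.43942997 0.09784512 0.1187508 ] [-8.99688469e+01  3.29595323e-02  5.54859992e+01]
```

View pics/w4.png

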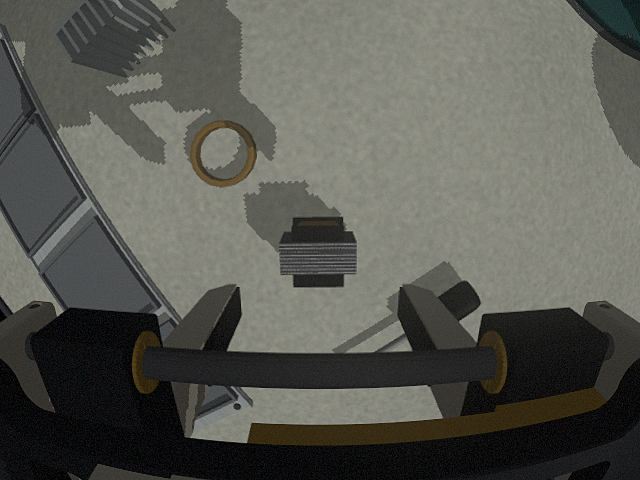

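The transformer's core sits level and centred between the jaws at (318,255); the screwdriver and ring are clear of the fingers.

Call:
play_rows(steps="0 0 -30 0 0 0;0 0 -60 0 0 0;0 0 -78 0 0 0;0 0 -88 0 0 0;0 0 -92.5 0 0 0;0 0 -92.5 0 0 0;0 0 -92.5 0 0 0", claw=68)

```text
time: 7.13
tcp_pos: [0.44, 0.098, 0.0276]
eef_rot: [-90.0, -0.0, 55.6]
ft_force: [-0.1, -0.2, 0.1]
finger_gap: 0.733
```

Call:
play_rows(steps="0 0 0 0 0 0;0 0 0 0 0 0;0 0 0 0 0 0;0 0 0 0 0 0;0 0 0 0 0 0;0 0 0 0 0 0", claw=35, squeeze=40)

```text
time: 7.63
tcp_pos: [0.4398, 0.0979, 0.0273]
eef_rot: [-90.0, -0.0, 55.6]
ft_force: [-1.1, -0.4, 5.8]
finger_gap: 0.535
```

Call:
play_rows(steps="0 0 15 0 0 0;0 0 40 0 0 0;15 -7 55 0 0 -0.08;40 -18 60 0 0 -0.18;70 -31 60 0 0 -0.29;100 -45 60 0 0 -0.4;130 -58 60 0 0 -0.51;155 -69 60 0 0 -0.62;172 -77 60 0 0 -0.73;179 -80 60 0 0 -0.84;179 -80 60 0 0 -0.95;179 -80 60 0 0 -0.95")

```text
time: 8.63
tcp_pos: [0.6185, 0.0176, 0.0858]
eef_rot: [-90.0, 0.1, 0.9]
ft_force: [0.6, 0.8, -2.8]
finger_gap: 0.535
```

Call:
play_rows(steps="0 0 0 0 0 0;0 0 0 0 0 0;0 0 -12 0 0 0;0 0 -25 0 0 0;0 0 -36 0 0 0;0 0 -44 0 0 0;0 0 -48 0 0 0;0 0 -50 0 0 0;0 0 -52 0 0 0;0 0 -52 0 0 0;0 0 -52 0 0 0;0 0 -52 0 0 0")

```text
time: 9.63
tcp_pos: [0.6187, 0.0179, 0.0354]
eef_rot: [-90.0, -0.0, 1.2]
ft_force: [-3.3, 0.2, 5.9]
finger_gap: 0.538
```

Call:
play_rows(steps="0 0 -0.5 0 0 0;0 0 -0.5 0 0 0;0 0 -0.5 0 0 0;0 0 -0.5 0 0 0", claw=68)

```text
time: 9.97
tcp_pos: [0.6185, 0.0179, 0.0341]
eef_rot: [-90.0, -0.0, 1.2]
ft_force: [0.1, -0.6, -0.5]
finger_gap: 0.723
```

Call:
play_rows(steps="0 0 20 0 0 0;0 0 50 0 0 0;0 0 85 0 0 0;0 0 85 0 0 0;0 0 85 0 0 0;0 0 85 0 0 0;0 0 85 0 0 0")

```text
time: 10.55
tcp_pos: [0.6179, 0.0179, 0.1178]
eef_rot: [-90.0, 0.1, 1.2]
ft_force: [0.3, 1.0, -0.6]
finger_gap: 0.73
```

```bash
python3 - <<'E'
from h import *
from bench import robot, vision
c=vision.calibration("wrist"); s=robot.observe(); p,d=vision.snapshot("wrist")
print(s['tcp_pos'],s['eef_rot'])
cv2.imwrite("pics/w5.png",p[...,::-1])
E
```

```text
[0.61794297 0.01785352 0.1177884 ] [-89.99740738   0.09943673   1.21310039]
```

View pics/w5.png

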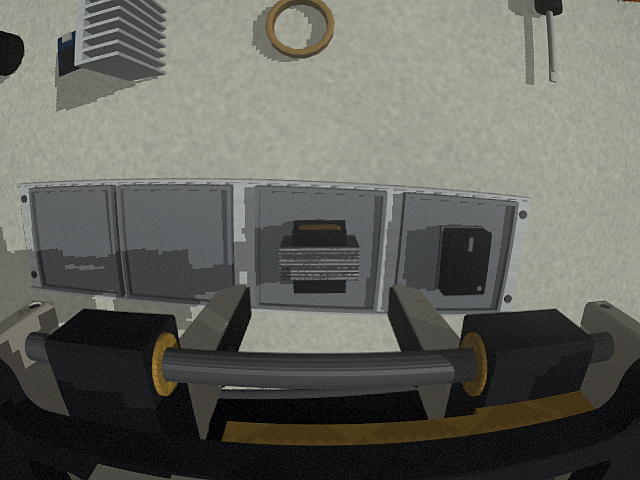

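The transformer stands centred in tray 2 at (318,258) and the relay is in tray 1. Next is the capacitor.

Call:
play_rows(steps="-20 -30 0 0 0 0;-40 -62 0 0 0 0;-60 -96 0 0 0 0;-80 -128 0 0 0 0;-102 -162 0 0 0 0;-122 -196 0 0 0 0;-144 -230 0 0 0 0;-164 -262 0 0 0 0;-178 -284 0 0 0 0;-178 -284 0 0 0 0;-178 -284 0 0 0 0;-178 -284 0 0 0 0", claw=65)

```text
time: 11.6
tcp_pos: [0.4405, -0.2657, 0.1186]
eef_rot: [-90.0, 0.0, 1.2]
ft_force: [1.0, 0.9, 0.5]
finger_gap: 0.701
```

```bash
python3 - <<'E'
from h import *
from bench import robot, vision
c=vision.calibration("wrist"); s=robot.observe(); p,d=vision.snapshot("wrist")
print(s['tcp_pos'],s['eef_rot'])
cv2.imwrite("pics/w6.png",p[...,::-1])
E
```

```text
[ 0.44050519 -0.26570343  0.1185509 ] [-8.99559886e+01  3.45206349e-02  1.19563487e+00]
```

View pics/w6.png

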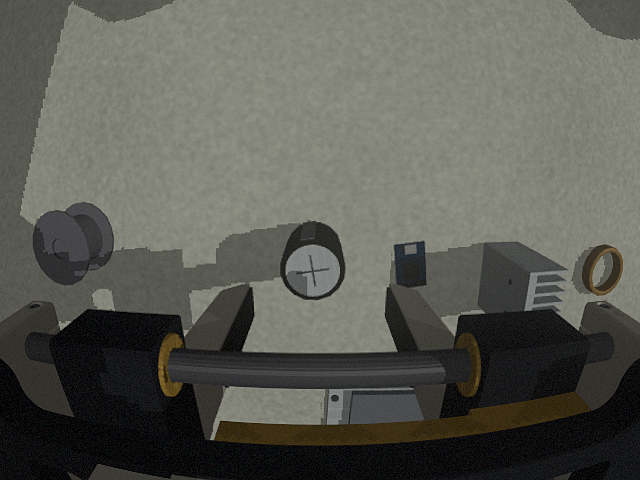

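```bash
python3 - <<'E'
from h import *
from bench import vision
print(fray(vision.calibration("wrist"),313,271,.056))
E
```

```text
[ 0.44072225 -0.26905223  0.056     ]
```

Capacitor disc at (313,271) gives (441,-269), against the top view's (440,-266). I descend at y = -267.

Call:
play_rows(steps="0 -1 -30 0 0 0;0 -1 -58 0 0 0;0 -1 -76 0 0 0;0 -1 -85 0 0 0;0 -1 -88.5 0 0 0;0 -1 -88.5 0 0 0;0 -1 -88.5 0 0 0")

```text
time: 12.23
tcp_pos: [0.4412, -0.2671, 0.0317]
eef_rot: [-90.0, -0.1, 1.3]
ft_force: [-1.1, -0.2, 0.5]
finger_gap: 0.701
```

Call:
play_rows(steps="0 0 0 0 0 0;0 0 0 0 0 0;0 0 0 0 0 0;0 0 0 0 0 0;0 0 0 0 0 0;0 0 0 0 0 0", claw=25, squeeze=25)

```text
time: 12.73
tcp_pos: [0.4406, -0.2673, 0.0311]
eef_rot: [-90.0, -0.0, 1.2]
ft_force: [-1.0, -1.0, 4.8]
finger_gap: 0.426
```

Call:
play_rows(steps="0 0 15 0 0 0;0 0 40 0 0 0;12 12 58 0 0 0;34 34 60 0 0 0;58 58 60 0 0 0;84 84 60 0 0 0;110 110 60 0 0 0;136 136 60 0 0 0;158 158 60 0 0 0;170 170 60 0 0 0;176 176 60 0 0 0;176 176 60 0 0 0")

```text
time: 13.73
tcp_pos: [0.6168, -0.0905, 0.0902]
eef_rot: [-90.0, 0.0, 1.3]
ft_force: [0.5, 0.8, -1.5]
finger_gap: 0.426
```

Call:
play_rows(steps="0 0 0 0 0 0;0 0 0 0 0 0;0 0 -12 0 0 0;0 0 -25 0 0 0;0 0 -36 0 0 0;0 0 -44 0 0 0;0 0 -48 0 0 0;0 0 -50 0 0 0;0 0 -52 0 0 0;0 0 -52 0 0 0;0 0 -52 0 0 0;0 0 -52 0 0 0")

```text
time: 14.73
tcp_pos: [0.6168, -0.0912, 0.0391]
eef_rot: [-90.0, -0.0, 1.2]
ft_force: [-0.5, -0.2, 1.6]
finger_gap: 0.423
```

Call:
play_rows(steps="0 0 -0.5 0 0 0;0 0 -0.5 0 0 0;0 0 -0.5 0 0 0;0 0 -0.5 0 0 0", claw=60)

```text
time: 15.07
tcp_pos: [0.6165, -0.0911, 0.0382]
eef_rot: [-90.0, -0.0, 1.2]
ft_force: [0.7, -0.1, 0.8]
finger_gap: 0.633
```

Call:
play_rows(steps="0 0 20 0 0 0;0 0 50 0 0 0;0 0 81 0 0 0;0 0 101 0 0 0;0 0 101 0 0 0;0 0 101 0 0 0;0 0 101 0 0 0")

```text
time: 15.65
tcp_pos: [0.6161, -0.0911, 0.1383]
eef_rot: [-90.0, 0.0, 1.2]
ft_force: [0.0, -0.1, -0.6]
finger_gap: 0.646
```

```bash
python3 - <<'E'
from h import *
from bench import robot, vision
c=vision.calibration("wrist"); s=robot.observe(); p,d=vision.snapshot("wrist")
print(s['tcp_pos'],s['eef_rot'])
cv2.imwrite("pics/w7.png",p[...,::-1])
E
```

```text
[ 0.6161404  -0.0910608   0.13825704] [-8.99888179e+01  4.90996828e-02  1.21515484e+00]
```

View pics/w7.png

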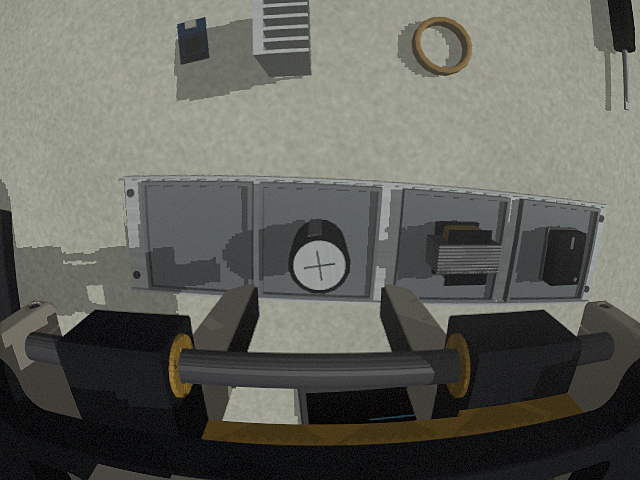

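The capacitor stands in tray 3 at (319,262). Next is the heat sink, gripped across its 32 mm depth.

Call:
play_rows(steps="-30 -5 0 0 0 0.01;-65 -10 0 0 0 0.02;-100 -15 0 0 0 0.03;-135 -20 0 0 0 0.042;-155 -23.5 0 0 0 0.042;-155 -23.5 0 0 0 0.042;-155 -23.5 0 0 0 0.042;-155 -23.5 0 0 0 0.042;-155 -23.5 0 0 0 0.042", claw=60)

```text
time: 16.45
tcp_pos: [0.462, -0.1145, 0.1386]
eef_rot: [-90.0, 0.0, 3.6]
ft_force: [0.1, 0.1, -1.4]
finger_gap: 0.648
```

```bash
python3 - <<'E'
from h import *
from bench import robot, vision
c=vision.calibration("wrist"); s=robot.observe(); p,d=vision.snapshot("wrist")
print(s['tcp_pos'],s['eef_rot'])
cv2.imwrite("pics/w8.png",p[...,::-1])
E
```

```text
[ 0.46204111 -0.11448094  0.13863871] [-8.99782965e+01  4.36941884e-02  3.63793791e+00]
```

View pics/w8.png

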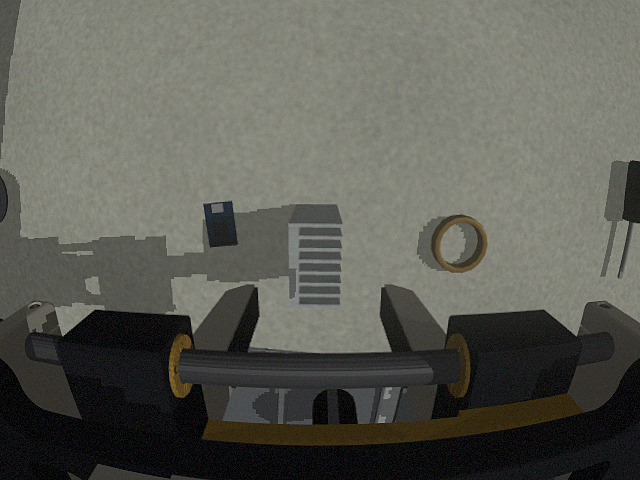

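The heat sink is square to the jaws and centred at (316,263). I descend and grip.

Call:
play_rows(steps="0 0 -30 0 0 0;0 0 -60 0 0 0;0 0 -85 0 0 0;0 0 -96 0 0 0;0 0 -100.5 0 0 0;0 0 -100.5 0 0 0;0 0 -100.5 0 0 0")

```text
time: 17.08
tcp_pos: [0.4622, -0.1147, 0.0398]
eef_rot: [-90.0, -0.1, 3.6]
ft_force: [0.4, -0.0, 1.0]
finger_gap: 0.65
```

Call:
play_rows(steps="0 0 0 0 0 0;0 0 0 0 0 0;0 0 0 0 0 0;0 0 0 0 0 0;0 0 0 0 0 0;0 0 0 0 0 0", claw=18, squeeze=30)

```text
time: 17.58
tcp_pos: [0.4617, -0.1148, 0.0391]
eef_rot: [-90.0, -0.0, 3.6]
ft_force: [-1.1, -0.7, 4.3]
finger_gap: 0.341
```

Call:
play_rows(steps="0 0 15 0 0 0;0 0 40 0 0 0;0 -12 60 0 0 0;10 -36 70 0 0 0;28 -58 70 0 0 -0.02;52 -74.5 70 0 0 -0.042;78 -74.5 70 0 0 -0.042;104 -74.5 70 0 0 -0.042;130 -74.5 70 0 0 -0.042;146 -74.5 70 0 0 -0.042;153 -74.5 70 0 0 -0.042;153 -74.5 70 0 0 -0.042")

```text
time: 18.58
tcp_pos: [0.615, -0.1889, 0.1078]
eef_rot: [-90.0, 0.1, 1.2]
ft_force: [0.8, 0.3, -1.5]
finger_gap: 0.341
```

Call:
play_rows(steps="0 0 0 0 0 0;0 0 0 0 0 0;0 0 -15 0 0 0;0 0 -32 0 0 0;0 0 -46 0 0 0;0 0 -54 0 0 0;0 0 -58 0 0 0;0 0 -60 0 0 0;0 0 -62 0 0 0;0 0 -62 0 0 0;0 0 -62 0 0 0;0 0 -62 0 0 0")

```text
time: 19.58
tcp_pos: [0.6147, -0.1892, 0.0472]
eef_rot: [-90.0, -0.0, 1.2]
ft_force: [-0.0, -0.2, -2.4]
finger_gap: 0.34
```

Call:
play_rows(steps="0 0 -0.5 0 0 0;0 0 -0.5 0 0 0;0 0 -0.5 0 0 0;0 0 -0.5 0 0 0", claw=55)

```text
time: 19.92
tcp_pos: [0.6145, -0.1891, 0.0463]
eef_rot: [-90.0, -0.0, 1.2]
ft_force: [1.1, 0.1, 0.2]
finger_gap: 0.565
```

Call:
play_rows(steps="0 0 20 0 0 0;0 0 50 0 0 0;0 0 85 0 0 0;0 0 120 0 0 0;0 0 153 0 0 0;0 0 153 0 0 0;0 0 153 0 0 0;0 0 153 0 0 0")

```text
time: 20.58
tcp_pos: [0.6142, -0.1891, 0.1984]
eef_rot: [-90.0, 0.0, 1.2]
ft_force: [-0.2, 0.1, -0.7]
finger_gap: 0.589
```

Call:
play_rows(steps="-40 0 0 0 0 0;-80 0 0 0 0 0;-120 0 0 0 0 0;-160 0 0 0 0 0;-200 0 0 0 0 0;-200 0 0 0 0 0;-200 0 0 0 0 0;-200 0 0 0 0 0;-200 0 0 0 0 0;-200 0 0 0 0 0")

```text
time: 21.42
tcp_pos: [0.4151, -0.1891, 0.1984]
eef_rot: [-90.0, 0.1, 1.3]
ft_force: [0.3, 0.0, 0.5]
finger_gap: 0.587
```

```bash
python3 - <<'E'
from h import *
from bench import robot, vision
for n in ("top","side"):
    p,d=vision.snapshot(n); np.savez(n+"1.npz",p=p,d=d); cv2.imwrite(f"pics/{n}1.png",p[...,::-1])
    if n=="top":
        W=world(vision.calibration(n),d)
        for k,y,x,z0,z1 in(("relay",.123,.62,.026,.04),("tr",.018,.618,.04,.055),("cap",-.091,.616,.056,.07),("hs",-.189,.614,.075,.09)):
            m=(abs(W[...,0]-x)<.045)&(abs(W[...,1]-y)<.045)&(W[...,2]>z0)&(W[...,2]<z1); w=W[m]
            print(k,cv2.minAreaRect((w[:,:2]*1000).astype(np.float32)),np.median(w[:,2]))
        cv2.imwrite("pics/t1c.png",cv2.resize(p[170:235,60:440,::-1],None,fx=2.1,fy=2.1))
    else: cv2.imwrite("pics/s1c.png",cv2.resize(p[140:320,270:430,::-1],None,fx=3.3,fy=3.3))
E
```

```text
relay ((620.3697509765625, 125.54887390136719), (47.91696548461914, 32.94715118408203), 0.9818888902664185) 0.032151024755455476
tr ((617.0781860351562, 20.696664810180664), (42.8588752746582, 50.13682174682617), 1.76103937625885) 0.044757542633947586
cap ((616.455810546875, -87.7318115234375), (36.73820877075195, 40.019439697265625), 86.96378326416016) 0.06432853848818404
hs ((613.5441284179688, -186.2034912109375), (55.37948989868164, 32.38663101196289), 0.841623067855835) 0.0808997100161749
```

View pics/top1.png

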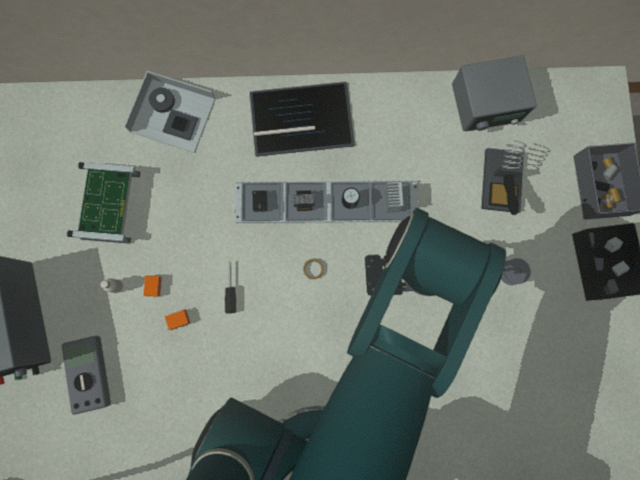

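View pics/s1c.png

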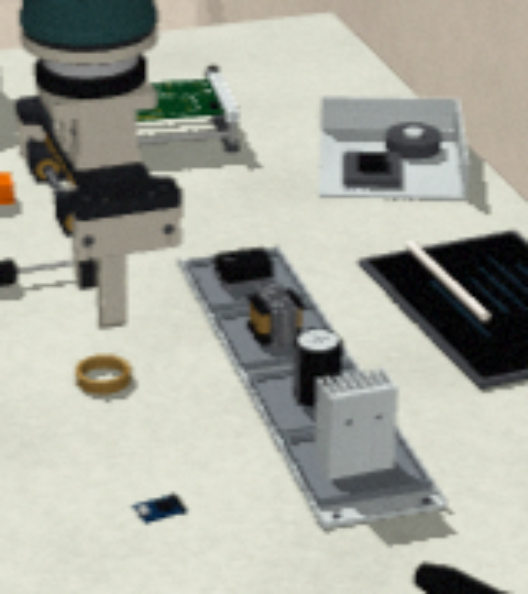

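Top view: the relay (260,200), transformer (304,199), capacitor (351,196) and heat sink (395,193) stand upright in the trays, in that order from the board at the left. Depth puts each within about 3.5 mm of its tray centre. The arm is clear, so I hand the job in.

```bash
python3 - <<'E'
from bench import robot, ticket
print(robot.observe()['time'], ticket.sign_off())
E
```

```text
the job is handed in; nothing more can be done
21.5167 None
```

All four parts are standing upright in the trays: relay, transformer, capacitor, heat sink, from the tray nearest the board to the farthest. I lowered each to the tray floor before letting go, and handed in at 21.5 s with the gripper clear.

- **Position and upright:** in the last top-view depth check, each part was within about 3.5 mm of its tray centre. The tops of the relay, capacitor and heat sink read at the heights expected for standing upright. The transformer's median read about 1 mm low, with its footprint as expected. The side view also showed all four upright.
- **Disagreements:** the top view put the parts up to 3.4 mm further left (+y) than where the gripper released them. The wrist view put the relay about 3 mm short of its tray centre in x, while the top view put it within 1 mm. The camera estimates before gripping also differed by up to 4 mm. I left the parts as they were, because these gaps are small for trays 86 mm across inside.
- **Forces:** the force readings at the end of each move stayed at about 6 N or less on any axis.
- **Look-alikes:** the two orange boxes were not touched.

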